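# Show two push lights at the shop counter

### The job

A customer at the counter wants to try two of the push lights. With the fingertips press the yellow dome gently all the way in and let it come back out, then do the same with the blue dome, and draw the hand away. Leave the lights standing where they are, and do not pick up, shift or tip anything or press the green and red domes.

Things in the scene. Friction and masses are not known exactly. Their poses are not given: they have to be found in the camera images.
- yellow_base: round white housing of the push light with the yellow dome, a loose battery light, 72 mm across and 16 mm high, about 0.2 kg, standing on the counter; origin at the centre of its underside, z up
- yellow_top (a point): top centre of the yellow dome (54 mm across), 36 mm above the counter when out; it moves down with the dome. The middle 28 mm is nearly flat, the dome slopes off outside it. The position to press with the fingertips, straight down
- yellow_dome (a joint): how far the yellow dome is pressed in, m: 0 fully out, 0.007 fully in against a hard stop. Sprung: begins to move at 1.2 N, fully in at about 4 N, and comes out by itself when let go
- blue_base: round white housing of the push light with the blue dome, a loose battery light, 72 mm across and 16 mm high, about 0.2 kg, standing on the counter; origin at the centre of its underside, z up
- blue_top (a point): top centre of the blue dome (54 mm across), 36 mm above the counter when out; it moves down with the dome. The middle 28 mm is nearly flat, the dome slopes off outside it. The position to press with the fingertips, straight down
- blue_dome (a joint): how far the blue dome is pressed in, m: 0 fully out, 0.007 fully in against a hard stop. Sprung: begins to move at 1.2 N, fully in at about 4 N, and comes out by itself when let go
- green_base: round white housing of the push light with the green dome, a loose battery light, 72 mm across and 16 mm high, about 0.2 kg, standing on the counter; origin at the centre of its underside, z up
- green_top (a point): top centre of the green dome (54 mm across), 36 mm above the counter when out; it moves down with the dome. The middle 28 mm is nearly flat, the dome slopes off outside it. The position to press with the fingertips, straight down
- green_dome (a joint): how far the green dome is pressed in, m: 0 fully out, 0.007 fully in against a hard stop. Sprung: begins to move at 1.2 N, fully in at about 4 N, and comes out by itself when let go
- red_base: round white housing of the push light with the red dome, a loose battery light, 72 mm across and 16 mm high, about 0.2 kg, standing on the counter; origin at the centre of its underside, z up
- red_top (a point): top centre of the red dome (54 mm across), 36 mm above the counter when out; it moves down with the dome. The middle 28 mm is nearly flat, the dome slopes off outside it. The position to press with the fingertips, straight down
- red_dome (a joint): how far the red dome is pressed in, m: 0 fully out, 0.007 fully in against a hard stop. Sprung: begins to move at 1.2 N, fully in at about 4 N, and comes out by itself when let go
- sponges: loose pack of sponges, 90 x 65 x 30 mm high, yellow with a green top; origin at the centre of its underside; to be left alone
- cleaner: loose blue cleaner bottle with yellow label and red cap, 68 mm across, 210 mm high; origin at the centre of its underside; to be left alone
- polish: loose tin of polish with red label, 72 mm across, 75 mm high; origin at the centre of its underside; to be left alone
- shampoo: loose green bottle with white cap, 60 mm across, 180 mm high; origin at the centre of its underside; to be left alone
- carton: loose blue and white carton, 60 (x) x 80 (y) x 90 mm high; origin at the centre of its underside; to be left alone

How it is judged:
By the outcome, as a careful person would: the job done as asked, in the order asked, and still so for the second after the job is handed in, with the robot touching nothing.
It also fails if it takes over 38 s, if anything falls off the work surface, if the arm or the gripper's body presses on something with over 40 N, if the wrist force passes 120 N, or if a joint passes its speed limit or range.

### The arm

A 6-joint arm with a two-finger parallel gripper is mounted at the origin on the work surface. World frame = base frame: x ahead of the robot, y to its left, z up, the work surface at z = 0. Lengths are in m, angles in degrees, forces in N, time in s.
With the tool pointing down it reaches from about 0.4 to 0.825 m from the base axis. Payload 7 kg.
Tool frame: the origin (TCP) lies on the centre line of the jaws, within the pads' length; the fingertips stand 19 mm ahead of it and the grasp point (between the pads) is the TCP; z points along the fingers, y is the line along which they close (so a half turn about z gives the same grasp; the last joint's range is limited). The gripper opens to 88 mm and grips with 3 to 60 N. Pads are 19 mm wide; open, the fingers measure 130 mm over their backs; the gripper's body (78 mm by 193 mm) begins 47 mm behind the grasp point.
Start: joints at [91.564, 20.546, 0.682, 0, -70.136, -16.507], TCP at [0.174, 0.652, 0.246] pointing down, gripper open.
Joint ranges: [-176.03, 176.03], [-82.01, 121.73], [-58.28, 71.71], [-173.87, 95.51], [-174.79, -0.11], [-173.66, 173.66]. Speed limits (degrees/s): [136.94, 136.94, 172.46, 180, 180, 180].

### API

Orientations are given as [roll, pitch, yaw] about the fixed x, y, z axes, in that order (R = Rz(yaw) Ry(pitch) Rx(roll)).
In Python, from plant import get_state, capture, close_job gives the robot as it stands.
- The arm moves only by the tool apply_moves, never from a script. Its argument "targets" is a list of rows, each a list of 7 numbers: the opening, from 0 (shut) to 1 (fully open), then the shift along the tool's x, y, z normalised to -1 to 1, where 1 is 1000 mm, then the turn, a rotation vector about the tool's x, y, z normalised to -1 to 1, where 1 is 90 degrees. In form: [[claw, tx, ty, tz, ax, ay, az], ...]. A call has 1 to 20 rows; each row shifts and turns the commanded pose from where the row before left it, along the tool's axes as they then stand; what a row does not reach is not made up. A row lasts 1/12 s, in which the tool goes at most 41.7 mm and 7.16 degrees, less where a joint would pass 70% of its speed; a pose out of reach is approached as far as the arm can. A call with a number of a shift or a turn outside -1 to 1 is refused whole. A call with a gripper value outside its range is refused whole. The fingers move at their own pace and stop on an object; "newtons" is the grip in N (left out, the last holds). Time passes only in rows, so rows that do not move let the fingers close. It gives the time, the measured TCP pose, the force, the opening and the grip force at its end, in the units of the state.
- get_state(): the state, without advancing time (a new reading comes with each control period).
- capture(name): name is "side" or "top"; returns a dict with "frame" (420x560x3 uint8, red, green, blue), "range_z" (420x560 float32, m along the optical axis (not along the pixel's ray), 0 where there is no reading), "camera_matrix" (3x3 intrinsics, pixels), "T" (4x4, takes a point from camera to world coordinates). Camera axes: x right, y down, z forward; pixel columns grow to the right and rows downward; lengths in m; the calibration is good to about 2 mm. A picture is of the moment at which its call begins.
- close_job(): hands the job in; it is judged then, once.
The state is a dict: "time_s": time; "joints": joint angles; "qd": joint speeds; "joint_torque": joint torques, N m; "tcp_pos": TCP position; "eef_rot": TCP orientation; "contact_force": force on the tool from outside, world axes, zero at the start; "moment": the same for the moment, N m; "gripper_width": finger opening in m; "gripper_force": force on a finger pad.
Only numpy, scipy, OpenCV 4.12 (cv2) and the standard library are available. Lean on these libraries where they do the work, as an engineer would, in place of code of your own. Each camera call takes 0.05 s, during which the arm holds its last target. There are 200 camera calls.

## Working session

There is one attempt and no reset: what is moved stays moved. The work goes in short steps, Python scripts to look and compute and a tool call to move; the robot and the scene stay as the last step left them, time stands still between calls to the robot, and variables do not carry over. Pictures are saved under pics/ and viewed, at most 10 in all, crops included, and the job is handed in when it is done.

Besides the shell and the picture viewer there is one more tool, called after ">>>" by a JSON object that holds its "method" and its "body". apply_moves: Moves the arm, as the interface text tells. Scaled input: -1 to 1 covers 1000 mm each way for a shift and 90 degrees each way for a turn. Its arguments: {"type":"object","properties":{"targets":{"type":"array","items":{"type":"array","items":{"type":"number"}}},"newtons":{"type":"number"}},"required":["targets"]}

```bash
mkdir -p pics; python3 - <<'E'
from plant import get_state, capture
import cv2,numpy as np
s=get_state();print({k:np.round(v,3).tolist() for k,v in s.items()})
for n in("top","side"):
    c=capture(n);cv2.imwrite(f"pics/{n}1.png",c["frame"][:,:,::-1]);np.savez(f"{n}1.npz",**c);print(np.round(c["T"],3).tolist(),c["camera_matrix"].tolist())
E
```

```text
{'time_s': 0.0, 'joints': [91.567, 20.591, 0.632, -0.019, -70.134, -16.507], 'qd': [-0.051, 0.014, -0.014, -0.095, -0.066, 0.025], 'joint_torque': [-0.001, -58.272, 29.306, 6.997, 0.007, -0.0], 'tcp_pos': [0.174, 0.652, 0.245], 'eef_rot': [179.905, -0.009, -14.946], 'contact_force': [-0.772, 0.603, -0.532], 'moment': [0.077, -0.025, -0.011], 'gripper_force': 0.0, 'gripper_width': 0.088}
[[0.027, -0.984, 0.177, 0.436], [-1.0, -0.029, -0.007, 0.007], [0.012, -0.177, -0.984, 0.928], [0.0, 0.0, 0.0, 1.0]] [[387.10650006757476, 0.0, 275.0880648813544], [0.0, 387.10650006757476, 212.46980727351735], [0.0, 0.0, 1.0]]
[[0.898, -0.333, 0.287, 0.282], [-0.439, -0.66, 0.609, -0.714], [-0.014, -0.673, -0.739, 0.904], [0.0, 0.0, 0.0, 1.0]] [[463.32508705044916, 0.0, 282.03527811802377], [0.0, 463.32508705044916, 210.4684359231716], [0.0, 0.0, 1.0]]
```

View pics/top1.png

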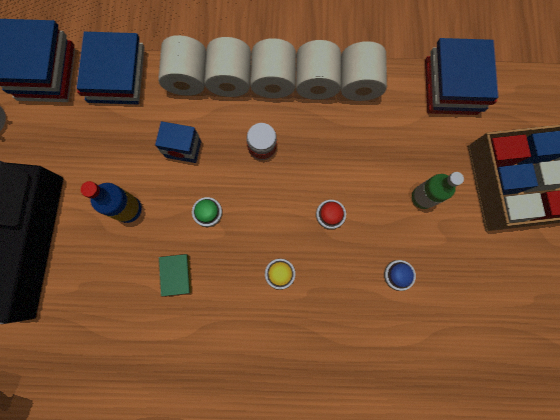

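View pics/side1.png

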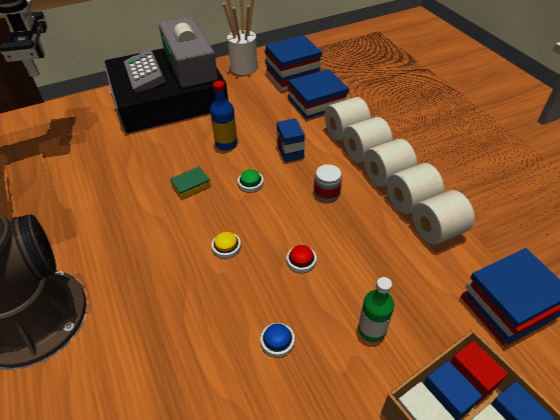

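The top view shows yellow at pixel (280,274), blue (400,275), green (207,211) and red (331,214). In the side view, yellow is at (226,242) and blue at (277,338). Next I compute the positions.

```bash
python3 - <<'E'
import cv2,numpy as np
px={"top":dict(y=(280,274),b=(400,275),g=(207,211),r=(331,214)),"side":dict(y=(226,242),b=(277,338),g=(250,180),r=(301,258))}
hue=dict(y=(20,40),b=(105,130),g=(50,80),r=None)
for n in px:
    c=np.load(f"{n}1.npz");K,T,Z=c["camera_matrix"],c["T"],c["range_z"]
    hsv=cv2.cvtColor(c["frame"],cv2.COLOR_RGB2HSV)
    v,u=np.mgrid[:420,:560]
    P=np.stack([(u-K[0,2])/K[0,0]*Z,(v-K[1,2])/K[1,1]*Z,Z],-1)@T[:3,:3].T+T[:3,3]
    for k,(a,b) in px[n].items():
        near=np.hypot(u-a,v-b)<22
        H=hsv[...,0]
        m=(((H<4)|(H>175)) if k=="r" else (H>=hue[k][0])&(H<=hue[k][1]))&(hsv[...,1]>150)&(hsv[...,2]>60)&near
        w=(hsv[...,1]<60)&(hsv[...,2]>110)&near
        out=[]
        (cx,cy),_=cv2.minEnclosingCircle(np.argwhere(w)[:,::-1].astype(np.float32)); 
        for (x,y),h in(((cx,cy),.014),((u[m].mean(),v[m].mean()),.027)):
            d=T[:3,:3]@np.array([(x-K[0,2])/K[0,0],(y-K[1,2])/K[1,1],1]);out.append(np.round((T[:3,3]+d*(h-T[2,3])/d[2])[:2],4).tolist())
        q=P[m&(Z>0)];top=q[q[:,2]>np.percentile(q[:,2],98)-.004]
        print(n,k,m.sum(),w.sum(),"ring",out[0],"dome",out[1],"depth mean",q.mean(0).round(4),"top",top.mean(0).round(4))
E
```

```text
top y 437 199 ring [0.4567, -0.0139] dome [0.4568, -0.0138] depth mean [ 0.4568 -0.0137  0.0315] top [ 0.4567 -0.0142  0.0342]
top b 375 186 ring [0.4614, -0.2954] dome [0.4615, -0.296] depth mean [ 0.4613 -0.2941  0.0325] top [ 0.4616 -0.2963  0.0341]
top g 257 182 ring [0.5991, 0.1657] dome [0.5999, 0.1669] depth mean [0.5991 0.1661 0.0315] top [0.6026 0.1677 0.0338]
top r 388 168 ring [0.6025, -0.1332] dome [0.6023, -0.1333] depth mean [ 0.6014 -0.1326  0.0317] top [ 0.6023 -0.1332  0.034 ]
side y 355 114 ring [0.4563, -0.0157] dome [0.4552, -0.0186] depth mean [ 0.4545 -0.0217  0.0309] top [ 0.4563 -0.0173  0.0351]
side b 495 210 ring [0.4599, -0.2991] dome [0.4603, -0.2983] depth mean [ 0.4591 -0.301   0.0328] top [ 0.461  -0.2991  0.0353]
side g 203 83 ring [0.5999, 0.1664] dome [0.5992, 0.164] depth mean [0.5972 0.1582 0.0327] top [0.5992 0.1624 0.0354]
side r 361 125 ring [0.6019, -0.1364] dome [0.6003, -0.1379] depth mean [ 0.5987 -0.1409  0.0316] top [ 0.6025 -0.1372  0.035 ]
```

```bash
python3 - <<'E'
import numpy as np
M={}
for n in("top","side"):
    c=np.load(f"{n}1.npz");K,T,Z=c["camera_matrix"],c["T"],c["range_z"]
    v,u=np.mgrid[:420,:560]
    P=(np.stack([(u-K[0,2])/K[0,0]*Z,(v-K[1,2])/K[1,1]*Z,Z],-1)@T[:3,:3].T+T[:3,3])[(Z>0)]
    for p in P[P[:,2]>.05]:
        k=(int(p[0]//.08),int(p[1]//.08)); M[k]=max(M.get(k,0),p[2])
ys=range(9,-6,-1);print("x\\y",*[f"{j*.08:5.2f}" for j in ys])
for i in range(0,10):print(f"{i*.08:.2f}",*[f"{M.get((i,j),0):5.2f}" for j in ys])
E
```

```text
x\y  0.72  0.64  0.56  0.48  0.40  0.32  0.24  0.16  0.08  0.00 -0.08 -0.16 -0.24 -0.32 -0.40
0.00  0.00  0.00  0.00  0.00  0.00  0.00  0.00  0.00  0.00  0.28  0.28  0.08  0.00  0.00  0.00
0.08  0.00  0.38  0.43  0.34  0.00  0.00  0.00  0.00  0.00  0.26  0.27  0.00  0.00  0.00  0.00
0.16  0.34  0.40  0.43  0.34  0.00  0.00  0.00  0.00  0.00  0.00  0.00  0.00  0.00  0.00  0.00
0.24  0.00  0.00  0.00  0.00  0.00  0.00  0.00  0.00  0.00  0.00  0.00  0.00  0.00  0.00  0.00
0.32  0.11  0.10  0.10  0.10  0.00  0.00  0.00  0.00  0.00  0.00  0.00  0.00  0.00  0.00  0.00
0.40  0.14  0.14  0.14  0.10  0.00  0.00  0.00  0.00  0.00  0.00  0.00  0.00  0.00  0.00  0.00
0.48  0.20  0.20  0.20  0.20  0.00  0.00  0.00  0.00  0.00  0.00  0.00  0.00  0.00  0.00  0.00
0.56  0.21  0.23  0.23  0.20  0.00  0.21  0.12  0.00  0.00  0.00  0.00  0.00  0.00  0.00  0.18
0.64  0.20  0.20  0.20  0.20  0.00  0.00  0.00  0.00  0.00  0.00  0.00  0.00  0.00  0.00  0.18
0.72  0.24  0.25  0.00  0.00  0.00  0.00  0.09  0.09  0.00  0.08  0.06  0.00  0.00  0.00  0.00
```

>>> {"method": "apply_moves", "body": {"targets": [[0,0.0258,0.0244,0,0,0,0],[0,0.0258,0.0244,0,0,0,0],[0,0.0258,0.0244,0,0,0,0],[0,0.0258,0.0244,0,0,0,0],[0,0.0258,0.0244,0,0,0,0],[0,0.0258,0.0244,0,0,0,0],[0,0.0258,0.0244,0,0,0,0],[0,0.0258,0.0244,0,0,0,0],[0,0.0258,0.0244,0,0,0,0],[0,0.0258,0.0244,0,0,0,0],[0,0.0187,0.0328,0,0,0,0],[0,0.0187,0.0328,0,0,0,0],[0,0.0187,0.0328,0,0,0,0],[0,0.0187,0.0328,0,0,0,0],[0,0.0187,0.0328,0,0,0,0],[0,0.0187,0.0328,0,0,0,0],[0,0.0187,0.0328,0,0,0,0],[0,0.0187,0.0328,0,0,0,0],[0,0.0187,0.0328,0,0,0,0],[0,0.0187,0.0328,0,0,0,0]], "newtons": 5}}

```text
time_s: 1.77
tcp_pos: [0.4564, -0.0171, 0.2457]
eef_rot: [-180.0, -0.0, -14.9]
contact_force: [0.7, 1.3, 0.1]
gripper_width: 0.0008
gripper_force: 0.0
```

>>> {"method": "apply_moves", "body": {"targets": [[0,0,-0.001,0.02,0,0,0],[0,0,-0.001,0.02,0,0,0],[0,0,0,0.02,0,0,0],[0,0,0,0.02,0,0,0],[0,0,0,0.02,0,0,0],[0,0,0,0.02,0,0,0],[0,0,0,0.02,0,0,0],[0,0,0,0.02,0,0,0],[0,0,0,0.01,0,0,0],[0,0,0,0.005,0,0,0],[0,0,0,0,0,0,0],[0,0,0,0,0,0,0]]}}

```text
time_s: 2.77
tcp_pos: [0.4572, -0.0133, 0.0708]
eef_rot: [180.0, 0.0, -14.9]
contact_force: [0.7, 1.1, 0.3]
gripper_width: 0.0005
gripper_force: 0.0
```

```bash
python3 - <<'E'
from plant import get_state, capture
import cv2,numpy as np
c=capture("side");f=c["frame"][:,:,::-1][130:330,120:360];t=capture("top")["frame"][:,:,::-1][190:350,190:390]
cv2.imwrite("pics/y2.png",np.hstack([cv2.resize(f,(400,333)),cv2.resize(t,(400,333))]));print(get_state())
E
```

```text
{'time_s': 2.8667, 'joints': array([ 2.31327888e+01,  1.15458908e+01, -3.89759750e+01,  1.29945023e-02,
       -3.93912261e+01,  5.19237698e+01]), 'qd': array([-0.07313626, -0.27982235, -0.03644333, -0.07976621,  0.20616456,
        0.04819423]), 'joint_torque': array([-1.50276156e-02, -3.57873881e+01,  1.96983647e+01,  4.65112478e+00,
        7.58115901e-02, -9.92758328e-05]), 'tcp_pos': array([ 0.45768413, -0.01309738,  0.07137585]), 'eef_rot': array([-1.79952907e+02, -7.35077272e-02, -1.49334353e+01]), 'contact_force': array([-0.11687469,  0.20103509,  0.68883345]), 'moment': array([0.00610165, 0.01283401, 0.00069966]), 'gripper_force': 0.0, 'gripper_width': 0.0004420870387735149}
```

View pics/y2.png

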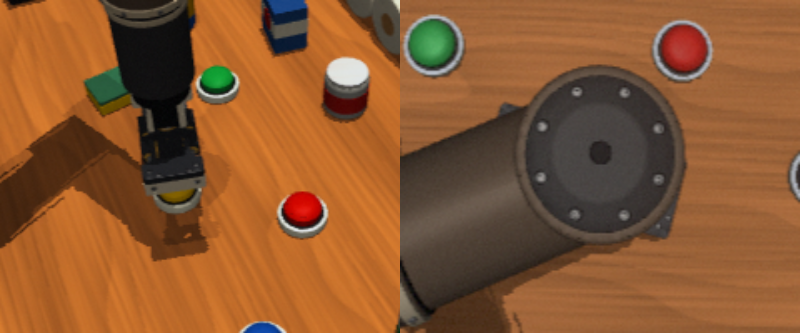

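The picture shows the closed fingertips over the yellow dome (side crop, about 175,190), with nothing else close. I press slowly.

>>> {"method": "apply_moves", "body": {"targets": [[0,0,0.0015,0.005,0,0,0],[0,0,0,0.005,0,0,0],[0,0,0,0.005,0,0,0],[0,0,0,0.002,0,0,0],[0,0,0,0.002,0,0,0],[0,0,0,0.002,0,0,0],[0,0,0,0,0,0,0],[0,0,0,0,0,0,0],[0,0,0,0,0,0,0]]}}

```text
time_s: 3.62
tcp_pos: [0.4567, -0.0148, 0.0497]
eef_rot: [180.0, -0.0, -14.9]
contact_force: [-0.8, 0.1, 3.6]
gripper_width: 0.0005
gripper_force: 1.6
```

>>> {"method": "apply_moves", "body": {"targets": [[0,0,0,0.001,0,0,0],[0,0,0,0.001,0,0,0],[0,0,0,0,0,0,0],[0,0,0,0,0,0,0]]}}

```text
time_s: 3.95
tcp_pos: [0.4567, -0.0148, 0.048]
eef_rot: [180.0, -0.0, -14.9]
contact_force: [-3.4, 0.6, 10.6]
gripper_width: 0.0002
gripper_force: 4.9
```

10.6 N is well past the 4 N full-in force, so the dome is against its stop. I lift straight up and then cross to blue.

>>> {"method": "apply_moves", "body": {"targets": [[0,0,0,-0.001,0,0,0],[0,0,0,-0.002,0,0,0],[0,0,0,-0.004,0,0,0],[0,0,0,-0.008,0,0,0],[0,0,0,-0.02,0,0,0],[0,0,0,-0.03,0,0,0],[0,0,0,-0.03,0,0,0],[0,0.0077,0.0272,0,0,0,0],[0,0.0077,0.0272,0,0,0,0],[0,0.0077,0.0272,0,0,0,0],[0,0.0077,0.0272,0,0,0,0],[0,0.0077,0.0272,0,0,0,0],[0,0.0077,0.0272,0,0,0,0],[0,0.0077,0.0272,0,0,0,0],[0,0.0077,0.0272,0,0,0,0],[0,0.0077,0.0272,0,0,0,0],[0,0.0077,0.0272,0,0,0,0],[0,0,0,0,0,0,0],[0,0,0,0,0,0,0]]}}

```text
time_s: 5.53
tcp_pos: [0.4604, -0.2986, 0.1425]
eef_rot: [-180.0, 0.0, -15.1]
contact_force: [-0.3, -0.9, -0.2]
gripper_width: 0.0007
gripper_force: 0.0
```

```bash
python3 - <<'E'
from plant import get_state, capture
import cv2,numpy as np
f=capture("side")["frame"][:,:,::-1][130:380,150:390];t=capture("top");np.savez("top2.npz",**t);t=t["frame"][:,:,::-1][150:350,190:430]
cv2.imwrite("pics/b1.png",np.hstack([cv2.resize(f,(400,417)),cv2.resize(t,(400,417))]));print(get_state()["tcp_pos"])
c=np.load("top2.npz");K,T,Z=c["camera_matrix"],c["T"],c["range_z"];v,u=np.mgrid[:420,:560]
P=np.stack([(u-K[0,2])/K[0,0]*Z,(v-K[1,2])/K[1,1]*Z,Z],-1)@T[:3,:3].T+T[:3,3];h=cv2.cvtColor(c["frame"],cv2.COLOR_RGB2HSV)
m=(abs(h[...,0].astype(int)-30)<11)&(h[...,1]>150)&(h[...,2]>60)&(np.hypot(u-280,v-274)<22);q=P[m];print("yellow",m.sum(),q.mean(0),np.percentile(q[:,2],98))
E
```

```text
[ 0.46053309 -0.29717612  0.14261258]
yellow 437 [ 0.45666841 -0.01382425  0.03367479] 0.03673523031223519
```

View pics/b1.png

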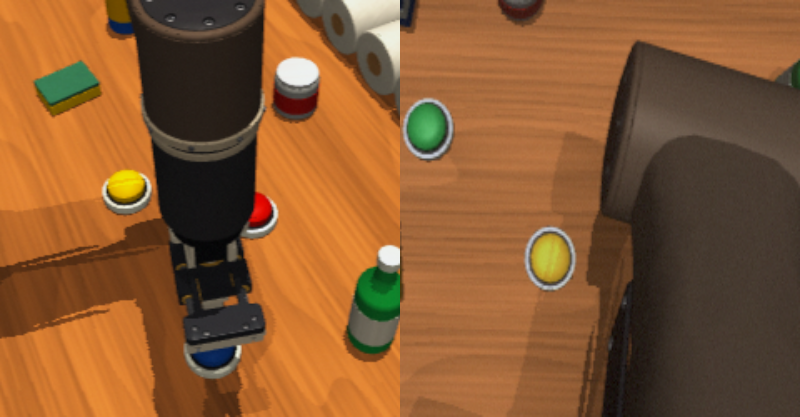

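Yellow is out again and unmoved: its centroid is the same, and the top measures 0.037 m. The fingertips are above blue (side crop about 210,345). The shampoo bottle is near the arm, so I check clearance before going down.

```bash
python3 - <<'E'
import numpy as np
from plant import capture
M={}
t=np.load("top2.npz");s=capture("side")
for c in (t,s):
    K,T,Z=c["camera_matrix"],c["T"],c["range_z"];v,u=np.mgrid[:420,:560]
    P=(np.stack([(u-K[0,2])/K[0,0]*Z,(v-K[1,2])/K[1,1]*Z,Z],-1)@T[:3,:3].T+T[:3,3])[Z>0]
    for p in P[P[:,2]>.06]:M.setdefault((int(p[0]//.05),int(p[1]//.05)),[]).append(p[2])
js=range(0,-10,-1);print("     ",*[f"{j*.05:9.2f}" for j in js])
for i in range(2,15):print(f"{i*.05:.2f}",*[(f"{min(M[i,j]):.2f}-{max(M[i,j]):.2f}" if (i,j) in M else "    -    ") for j in js])
E
```

```text
0.00     -0.05     -0.10     -0.15     -0.20     -0.25     -0.30     -0.35     -0.40     -0.45
0.10 0.38-0.49     -         -         -         -         -         -         -         -         -    
0.15 0.47-0.50     -         -         -         -         -         -         -         -         -    
0.20     -         -     0.63-0.68 0.64-0.68     -         -         -         -         -         -    
0.25     -         -     0.60-0.64 0.60-0.68     -         -         -         -         -         -    
0.30     -     0.60-0.66 0.59-0.59 0.56-0.68     -         -         -         -         -         -    
0.35     -     0.56-0.68 0.63-0.68 0.53-0.68     -         -         -         -     0.22-0.23     -    
0.40     -     0.55-0.63 0.54-0.65 0.50-0.64 0.47-0.54 0.50-0.54 0.19-0.57 0.14-0.57 0.19-0.24     -    
0.45     -     0.47-0.55 0.50-0.60 0.53-0.60 0.52-0.55 0.53-0.56 0.21-0.57 0.14-0.57 0.19-0.46 0.21-0.23
0.50     -     0.48-0.55 0.50-0.55 0.52-0.55 0.50-0.55 0.51-0.54 0.21-0.56 0.35-0.56     -         -    
0.55     -         -     0.50-0.53 0.52-0.52     -         -         -         -         -         -    
0.60     -         -         -         -         -         -         -     0.06-0.18 0.06-0.18     -    
0.65     -         -         -         -         -         -         -     0.06-0.18 0.06-0.18     -    
0.70 0.06-0.08     -         -         -         -         -         -         -         -         -
```

>>> {"method": "apply_moves", "body": {"targets": [[0,0,0,0.02,0,0,0],[0,0,0,0.02,0,0,0],[0,0,0,0.02,0,0,0],[0,0,0,0.012,0,0,0],[0,0,0,0.005,0,0,0],[0,0,0,0.005,0,0,0],[0,0,0,0.004,0,0,0],[0,0,0,0.002,0,0,0],[0,0,0,0.002,0,0,0],[0,0,0,0.002,0,0,0],[0,0,0,0,0,0,0],[0,0,0,0,0,0,0],[0,0,0,0,0,0,0]]}}

```text
time_s: 6.77
tcp_pos: [0.4614, -0.2975, 0.051]
eef_rot: [-180.0, -0.1, -14.9]
contact_force: [1.1, 2.0, 2.4]
gripper_width: 0.0003
gripper_force: 1.3
```

>>> {"method": "apply_moves", "body": {"targets": [[0,0,0,0.001,0,0,0],[0,0,0,0.001,0,0,0],[0,0,0,0.0005,0,0,0],[0,0,0,0,0,0,0],[0,0,0,0,0,0,0]]}}

```text
time_s: 7.18
tcp_pos: [0.4613, -0.2975, 0.0482]
eef_rot: [180.0, -0.0, -14.9]
contact_force: [1.8, 1.4, 3.9]
gripper_width: 0.0005
gripper_force: 1.9
```

>>> {"method": "apply_moves", "body": {"targets": [[0,0,0,0.0005,0,0,0],[0,0,0,0.0005,0,0,0],[0,0,0,0,0,0,0],[0,0,0,0,0,0,0]]}}

```text
time_s: 7.52
tcp_pos: [0.4613, -0.2976, 0.0479]
eef_rot: [180.0, -0.1, -14.9]
contact_force: [-0.3, 3.9, 11.9]
gripper_width: 0.0005
gripper_force: 5.7
```

The blue dome is at its stop too, at 11.9 N. Now I let it out and draw away.

>>> {"method": "apply_moves", "body": {"targets": [[0,0,0,-0.001,0,0,0],[0,0,0,-0.002,0,0,0],[0,0,0,-0.004,0,0,0],[0,0,0,-0.008,0,0,0],[0,0,0,-0.02,0,0,0],[0,0,0,-0.03,0,0,0],[0,0,0,-0.03,0,0,0],[0,0,0,-0.03,0,0,0],[0,0,0,-0.03,0,0,0],[0,0,0,-0.03,0,0,0],[0,0,0.03,0,0,0,0],[0,0,0.03,0,0,0,0],[0,0,0.03,0,0,0,0],[0,0,0.03,0,0,0,0],[0,0,0.03,0,0,0,0],[0,0,0,0,0,0,0],[0,0,0,0,0,0,0]]}}

```text
time_s: 8.93
tcp_pos: [0.4207, -0.4432, 0.2314]
eef_rot: [-180.0, 0.1, -15.1]
contact_force: [0.2, 0.4, 0.4]
gripper_width: 0.0006
gripper_force: 0.0
```

```bash
python3 - <<'E'
from plant import get_state, capture
import cv2,numpy as np
f=capture("side");cv2.imwrite("pics/end.png",f["frame"][:,:,::-1]);print(get_state()["tcp_pos"])
for c,b in((capture("top"),dict(y=(280,274,30),b=(400,275,118))),(f,dict(y=(226,242,30),b=(277,338,118)))):
    K,T,Z=c["camera_matrix"],c["T"],c["range_z"];v,u=np.mgrid[:420,:560]
    P=np.stack([(u-K[0,2])/K[0,0]*Z,(v-K[1,2])/K[1,1]*Z,Z],-1)@T[:3,:3].T+T[:3,3];h=cv2.cvtColor(c["frame"],cv2.COLOR_RGB2HSV)
    for k,(x,y,H) in b.items():
        m=(abs(h[...,0].astype(int)-H)<13)&(h[...,1]>150)&(h[...,2]>60)&(np.hypot(u-x,v-y)<22);q=P[m]
        if len(q):print(k,m.sum(),q.mean(0).round(4),np.percentile(q[:,2],98).round(4))
E
```

```text
[ 0.42114759 -0.44243045  0.23155403]
y 437 [ 0.4568 -0.0136  0.0379] 0.0372
b 228 [ 0.4581 -0.2957  0.0331] 0.0365
y 369 [ 0.4547 -0.0213  0.0305] 0.0379
```

View pics/end.png

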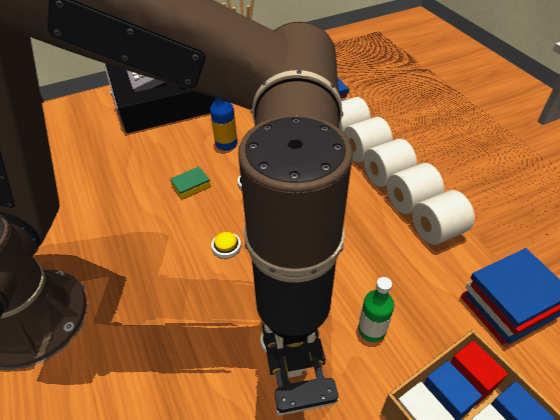

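The hand is clear, at about pixel (305,390). Yellow (226,242) and the shampoo (376,312) stand where they were. The top view has the blue dome out, top at 0.0365 m, and in place.

```bash
python3 -c "
from plant import close_job
print(close_job())"
```

```text
the job is handed in; nothing more can be done
None
```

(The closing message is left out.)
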